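# Tip the brass nuts into the parts bin

## Task

Empty the tip tray of brass nuts into the yellow parts bin: first hold down the red release button on the bin's carriage while you slide the bin along its rail until it sits squarely under the brass tray's lip, let the button up, then tip that tray by its bar so that all four nuts slide into the bin, and let the tray come back level. Do not pick up or touch the nuts, do not tip the tray of steel nuts, and leave the bottle, can, mug and spanner where they are.

Things in the scene. Friction and masses are not known exactly. Their poses are not given: they have to be found in the camera images.
- rail: Straight guide rail fixed to the bench: a dark plate with two aluminium edges, 70 mm wide, 630 mm long, 20 mm high, with yellow end stops. Its y axis is the direction along which the bin slides; its x axis points across the rail, away from the tray stands (the stands are on its -x side, the trays pour towards +x). Position and yaw vary; both tray stands have the same yaw as the rail.
- carriage (a joint): Travel of the bin carriage along the rail's +y, m, 0 to 0.40. It starts within 0 to 0.065, clear of both trays, at the rail's -y end. A spring catch in a rack of 10.8 mm pitch locks it (against some 30 N) unless the red release button is held down; then it slides with about 1 N. When let go it clicks into the nearest notch, up to 5 mm either way.
- bin_floor (a point): Centre of the inner floor of the yellow parts bin on the carriage, 36 mm above the bench; the axes are the rail's. The bin is open on top, inside 104 mm across the rail (x) by 124 mm along it (y), walls 4 mm thick, rim 88 mm above the bench (52 mm above this point).
- release_top (a point): Centre of the upper face of the red thumb button, 110 mm above the bench when up, 40 mm (across the rail) by 46 mm (along), on a black block of the carriage, 104.5 mm towards -y and 50 mm towards +x of the bin's centre. Guard walls at its -y and +y sides, 52 mm apart inside and 11 mm higher than the button, let pressing fingers push or pull the carriage; open across the rail.
- release (a joint): How far the release button is pressed down, m, about -0.001 (up) to 0.0075 (bottom). Pressing takes about 4 N to start and 7 N at the bottom; the catch is clear of the rack from 0.005 down. It springs up and locks the carriage when let go.
- brass_hinge (a point): Fixed hinge axis (along the rail's y), mid-width of the red tray that holds the hex brass nuts, 118 mm above the bench; axes are the rail's. A grey stand 124 mm wide (y), up to 126 mm above the bench, carries the tray. Which tray is nearer the bin's start varies; the two hinge centres are 134 to 206 mm apart.
- brass_lip (a point): Middle of the open pouring lip of the tray with the hex brass nuts: upper face of the tray floor, 12 mm in front (+x) of the hinge and 4 mm above it when level; it overhangs the bin by 25 mm. The tray floor is 140 mm long (x), 92 mm wide inside the walls, which stand 28 mm high at the sides and back. The tray is level at the start.
- brass_bail (a point): Middle of the grip bar of the tray with the hex brass nuts: a horizontal bar along y, black grip 18 mm thick and 75 mm long on a 10 mm steel bail 106 mm wide that rises from the tray's sides. With the tray level it lies 60 mm behind (-x) and 112 mm above the hinge (230 mm above the bench); it moves with the tray, on a circle of 127 mm radius about the hinge.
- brass_tray (a joint): Tilt of the tray with the hex brass nuts, rad, 0 level to 1.05, growing as the lip goes down and the bail goes forward (+x). Pushing the bail forward takes about 2 to 6 N. A spring and its weight swing the tray back level when let go. The nuts slide off between about 0.45 and 0.7 rad.
- steel_hinge (a point): Fixed hinge axis (along the rail's y), mid-width of the red tray that holds the steel nuts, 118 mm above the bench; axes are the rail's. A grey stand 124 mm wide (y), up to 126 mm above the bench, carries the tray. Which tray is nearer the bin's start varies; the two hinge centres are 134 to 206 mm apart.
- steel_lip (a point): Middle of the open pouring lip of the tray with the steel nuts: upper face of the tray floor, 12 mm in front (+x) of the hinge and 4 mm above it when level; it overhangs the bin by 25 mm. The tray floor is 140 mm long (x), 92 mm wide inside the walls, which stand 28 mm high at the sides and back. The tray is level at the start.
- steel_bail (a point): Middle of the grip bar of the tray with the steel nuts: a horizontal bar along y, black grip 18 mm thick and 75 mm long on a 10 mm steel bail 106 mm wide that rises from the tray's sides. With the tray level it lies 60 mm behind (-x) and 112 mm above the hinge (230 mm above the bench); it moves with the tray, on a circle of 127 mm radius about the hinge.
- steel_tray (a joint): Tilt of the tray with the steel nuts, rad, 0 level to 1.05, growing as the lip goes down and the bail goes forward (+x). Pushing the bail forward takes about 2 to 6 N. A spring and its weight swing the tray back level when let go. The nuts slide off between about 0.45 and 0.7 rad.
- brass1_center (a point): Centre of a brass hexagon nut, 32 mm across flats, 16 mm thick, about 60 g, lying in its tray. Four of them, to go into the bin.
- brass2_center (a point): Centre of a brass hexagon nut, 32 mm across flats, 16 mm thick, about 60 g, lying in its tray. Four of them, to go into the bin.
- brass3_center (a point): Centre of a brass hexagon nut, 32 mm across flats, 16 mm thick, about 60 g, lying in its tray. Four of them, to go into the bin.
- brass4_center (a point): Centre of a brass hexagon nut, 32 mm across flats, 16 mm thick, about 60 g, lying in its tray. Four of them, to go into the bin.
- steel1_center (a point): Centre of a grey steel hexagon nut, 32 mm across flats, 16 mm thick, about 60 g, lying in the other tray. Three of them, to stay there.
- steel2_center (a point): Centre of a grey steel hexagon nut, 32 mm across flats, 16 mm thick, about 60 g, lying in the other tray. Three of them, to stay there.
- steel3_center (a point): Centre of a grey steel hexagon nut, 32 mm across flats, 16 mm thick, about 60 g, lying in the other tray. Three of them, to stay there.
- oil_bottle: Bystander, to be left where it is. Blue standing bottle, 60 mm across, 170 mm high, origin at the centre of its foot. It, the can and the mug swap places: near side of the rail's start, far side of the rail, and beside the trays.
- spray_can: Bystander, to be left where it is. Steel and green standing can, 56 mm across, 160 mm high, origin at the centre of its foot.
- mug: Bystander, to be left where it is. Blue ceramic cup, 72 mm across, 85 mm high, origin at the centre of its foot.
- spanner: Bystander, to be left where it is. Steel spanner, 160 mm long, lying flat beyond the far side of the rail; origin at its middle, on the bench.
Mind the look-alikes: they are no part of the job. What is shaped like the part that bears brass4_center but pink is not meant.

How it is judged:
On the way, in this order (a step that is already met when the one before it is completed fails the run):
1. the bin carriage is sliding with its release button held down (value of joint release above 0.004 m and (velocity of joint carriage above 0.01 m/s or velocity of joint carriage below -0.01 m/s)), for 0.2 s.
2. the bin stands squarely under the lip of the brass tray (centred within 18 mm), let go, the tray still level (y of bin_floor in the frame of brass_hinge between -0.018 and 0.018 m and contact force between the fingers and anything else below 0.5 N and value of joint brass_tray below 0.1 rad), for 0.2 s.
3. all four brass nuts are in the bin (x of brass1_center in the frame of bin_floor between -0.052 and 0.052 m and y of brass1_center in the frame of bin_floor between -0.062 and 0.062 m and z of brass1_center in the frame of bin_floor between 0 and 0.055 m and x of brass2_center in the frame of bin_floor between -0.052 and 0.052 m and y of brass2_center in the frame of bin_floor between -0.062 and 0.062 m and z of brass2_center in the frame of bin_floor between 0 and 0.055 m and x of brass3_center in the frame of bin_floor between -0.052 and 0.052 m and y of brass3_center in the frame of bin_floor between -0.062 and 0.062 m and z of brass3_center in the frame of bin_floor between 0 and 0.055 m and x of brass4_center in the frame of bin_floor between -0.052 and 0.052 m and y of brass4_center in the frame of bin_floor between -0.062 and 0.062 m and z of brass4_center in the frame of bin_floor between 0 and 0.055 m), for 0.1 s.
At the end, for the whole second after the job is handed in: All four brass nuts lie at rest in the bin, which is still centred within 18 mm under the brass tray's lip; both trays are level (within 0.06 rad) and the three steel nuts are still in theirs (all of step 3 and x of steel1_center in the frame of steel_hinge between -0.125 and 0.012 m and y of steel1_center in the frame of steel_hinge between -0.047 and 0.047 m and z of steel1_center in the frame of steel_hinge between 0 and 0.03 m and x of steel2_center in the frame of steel_hinge between -0.125 and 0.012 m and y of steel2_center in the frame of steel_hinge between -0.047 and 0.047 m and z of steel2_center in the frame of steel_hinge between 0 and 0.03 m and x of steel3_center in the frame of steel_hinge between -0.125 and 0.012 m and y of steel3_center in the frame of steel_hinge between -0.047 and 0.047 m and z of steel3_center in the frame of steel_hinge between 0 and 0.03 m and y of bin_floor in the frame of brass_hinge between -0.018 and 0.018 m and value of joint each of brass_tray, steel_tray below 0.06 rad and linear speed of each of brass1, brass2, brass3, brass4 below 0.03 m/s); the robot touches nothing.
It fails at once if the tray with the steel nuts is tipped (value of joint steel_tray above 0.15 rad).
It fails at once if a bystander (bottle, can, mug, spanner) is shifted more than 25 mm or knocked over (distance of any of oil_bottle, spray_can, mug, spanner from where it was at the start of the episode above 0.025 m or angle between any of oil_bottle, spray_can, mug, spanner's own z axis and vertical above 0.35 rad).
It fails at once if the gripper handles a nut (contact force between the fingers and brass1 above 1 N or contact force between the fingers and brass2 above 1 N or contact force between the fingers and brass3 above 1 N or contact force between the fingers and brass4 above 1 N or contact force between the fingers and steel1 above 1 N or contact force between the fingers and steel2 above 1 N or contact force between the fingers and steel3 above 1 N).
It also fails if it takes over 48 s, if anything falls off the work surface, if the arm or the gripper's body presses on something with over 40 N, if the wrist force passes 120 N, or if a joint passes its speed limit or range.

## Robot

A 7-joint arm with a two-finger parallel gripper is mounted at the origin on the work surface. World frame = base frame: x ahead of the robot, y to its left, z up, the work surface at z = 0. Lengths are in m, angles in rad, forces in N, time in s.
With the tool pointing down it reaches from about 0.425 to 1.025 m from the base axis. Payload 9.4 kg.
Tool frame: the origin (TCP) lies at the very end of the fingers, on their centre line; the grasp point (between the pads) lies 19 mm behind it; z points along the fingers, y is the line along which they close (so a half turn about z gives the same grasp; the last joint's range is limited). The gripper opens to 93 mm and grips with 3 to 60 N. Pads are 15 mm wide; open, the fingers measure 128 mm over their backs; the gripper's body (75 mm by 188 mm) begins 65 mm behind the grasp point.
Start: joints at [1.158, 0.599, -0.003, 1.599, 0.002, 0.943, -0.08], TCP at [0.239, -0.685, 0.196] pointing down, gripper open.
Joint ranges: [-2.57, 2.57], [-0.35, 1.97], [-1.29, 1.29], [0.11, 2.56], [-1.05, 4.19], [0.11, 1.86], [-2.63, 2.63]. Speed limits (rad/s): [2.22, 2.22, 3.01, 3.01, 3.14, 3.14, 3.14].

## Interface

Orientations are given as a unit quaternion [w, x, y, z].
In Python, from bench import telemetry, get_image, bot gives the robot as it stands. The module is installed in compiled form; this text tells all that it offers.
- The arm moves only by the tool arm_command, never from a script. Its argument "rows" is a list of rows, each a list of 7 numbers: the shift along the tool's x, y, z scaled (see below), then the turn, a rotation vector about the tool's x, y, z scaled (see below), then the gripper's target within -1 to 1 (fully open at 1, half-way at 0, shut at -1). A call has 1 to 5 rows; each row shifts and turns the commanded pose from where the row before left it, along the tool's axes as they then stand; what a row does not reach is not made up. The controller multiplies each number of a shift by 2 cm and each number of a turn by 0.1 rad. A row lasts 1/10 s, in which the tool goes at most 50 mm and 8.59 degrees, less where a joint would pass 70% of its speed; a pose out of reach is approached as far as the arm can. A call with a number of a shift or a turn outside -1 to 1 is refused whole. A call with a gripper value outside its range is refused whole. The fingers move at their own pace and stop on an object; "newtons" is the grip in N (left out, the last holds). Time passes only in rows, so rows that do not move let the fingers close. It gives the time, the measured TCP pose, the force, the opening and the grip force at its end, in the units of the state.
- telemetry.get_obs(): the state, without advancing time (a new reading comes with each control period).
- get_image(name): name is "side" or "top"; returns a dict with "image" (420x560x3 uint8, blue, green, red), "K" (3x3 intrinsics, pixels), "rvec" (rotation vector, rad) and "tvec" (3), from world to camera coordinates, as OpenCV has them. Camera axes: x right, y down, z forward; pixel columns grow to the right and rows downward; lengths in m; the calibration is good to about 2 mm. A picture is of the moment at which its call begins. There is no depth.
- bot.job_done(): hands the job in; it is judged then, once.
The state is a dict: "clock": time; "joints": joint angles; "dq": joint speeds; "joint_torque": joint torques, N m; "tool_pos": TCP position; "tcp_rot": TCP orientation; "ft_force": force on the tool from outside, world axes, zero at the start; "torque": the same for the moment, N m; "grip_width": finger opening in m; "gripper_force": force on a finger pad.
Only numpy, scipy, OpenCV 4.12 (cv2) and the standard library are available. Lean on these libraries where they do the work, as an engineer would, in place of code of your own. Each camera call takes 0.05 s, during which the arm holds its last target. There are 200 camera calls.

## Working session

There is one attempt and no reset: what is moved stays moved. The work goes in short steps, Python scripts to look and compute and a tool call to move; the robot and the scene stay as the last step left them, time stands still between calls to the robot, and variables do not carry over. Pictures are saved under pics/ and viewed, at most 10 in all, crops included, and the job is handed in when it is done.

Besides the shell and the picture viewer there is one more tool, called as name(argument=value, ...) on one line, values as JSON. arm_command: Moves the arm, as the interface text tells. Shifts and turns lie within -1 to 1; 1 stands for 2 cm of shift or 0.1 rad of turn. Its arguments: {"type":"object","properties":{"rows":{"type":"array","items":{"type":"array","items":{"type":"number","minimum":-1,"maximum":1}}},"newtons":{"type":"number"}},"required":["rows"]}

```bash
mkdir -p pics; python3 - <<'E'
from bench import telemetry, get_image
import cv2,pickle
d={}
for n in("side","top"):
    d[n]=get_image(n); cv2.imwrite(f"pics/{n}0.png",d[n]["image"]); print(n,d[n]["K"].tolist(),d[n]["rvec"],d[n]["tvec"])
pickle.dump(d,open("d0.pkl","wb"))
o=telemetry.get_obs(); print({k:o[k] for k in("clock","tool_pos","tcp_rot","ft_force","grip_width")})
E
```

```text
side [[458.9757636762845, 0.0, 284.9650363328951], [0.0, 458.9757636762845, 207.35728849626273], [0.0, 0.0, 1.0]] [ 0.66367923 -2.64871987  1.10547703] [0.49125419 0.29573365 0.93682753]
top [[537.5956770689936, 0.0, 281.3418769486893], [0.0, 537.5956770689936, 211.8045134406945], [0.0, 0.0, 1.0]] [ 2.04493731 -2.14783967  0.24704807] [0.05066234 0.59982337 1.47050322]
{'clock': 0.1, 'tool_pos': array([ 0.23870851, -0.68409105,  0.19515169]), 'tcp_rot': array([-6.71510815e-04,  9.85941466e-01,  1.67089634e-01, -1.67981125e-04]), 'ft_force': array([ 0.53510504, -0.82806064, -0.10273142]), 'grip_width': 0.09272748852535789}
```

View pics/top0.png

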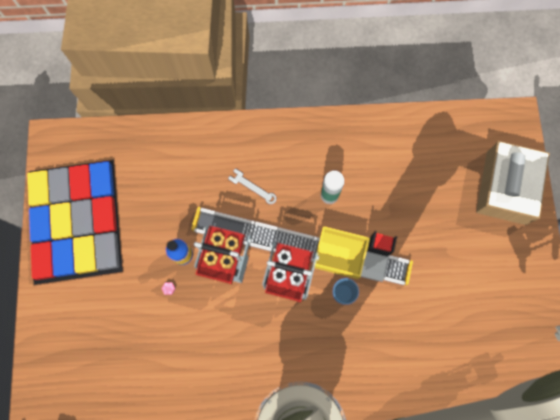

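View pics/side0.png

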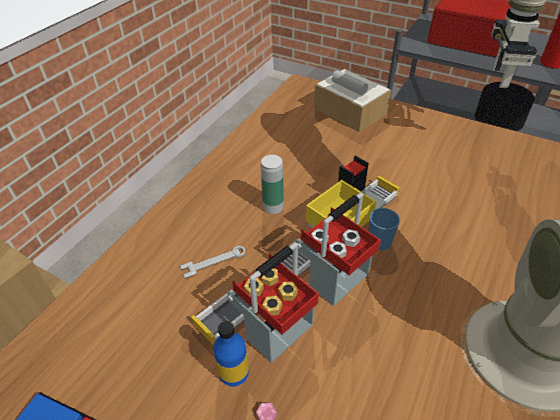

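```bash
cat > h.py <<'E'
import numpy as np,cv2
def cam(v): 
    R=cv2.Rodrigues(np.array(v["rvec"],float))[0]; t=np.array(v["tvec"],float).ravel(); return np.array(v["K"]),R,t
def plane(v,px,z):
    K,R,t=cam(v); d=R.T@np.linalg.inv(K)@np.array([px[0],px[1],1.]); c=-R.T@t; return c+d*(z-c[2])/d[2]
def proj(v,p):
    K,R,t=cam(v); q=K@(R@np.array(p,float)+t); return q[:2]/q[2]
def tri(va,pa,vb,pb):
    P=[np.c_[cam(v)[0]@cam(v)[1],cam(v)[0]@cam(v)[2]] for v in(va,vb)]
    X=cv2.triangulatePoints(P[0],P[1],np.array(pa,float),np.array(pb,float)).ravel(); return X[:3]/X[3]
E
python3 - <<'E'
import pickle,cv2,numpy as np
from h import *
np.set_printoptions(precision=4,suppress=True)
d=pickle.load(open("d0.pkl","rb"))
for n in d: K,R,t=cam(d[n]); print(n,"cam at",-R.T@t)
for n in d:
    im=d[n]["image"]; hsv=cv2.cvtColor(im,cv2.COLOR_BGR2HSV)
    for c,m in dict(red=((hsv[...,0]<6)|(hsv[...,0]>174))&(hsv[...,1]>180)&(hsv[...,2]>60),yel=(abs(hsv[...,0].astype(int)-27)<5)&(hsv[...,1]>170)&(hsv[...,2]>90)).items():
        N,l,s,ce=cv2.connectedComponentsWithStats(m.astype(np.uint8))
        for i in range(1,N):
            if s[i,4]>15 and 130<ce[i][0]<430 and 130<ce[i][1]<360:
                r=cv2.minAreaRect(np.argwhere(l==i)[:,::-1].astype(np.float32)); print(n,c,s[i],ce[i],cv2.boxPoints(r).round(0).tolist())
a=cv2.resize(d["top"]["image"][190:310,180:420],None,fx=3.3,fy=3.3,interpolation=cv2.INTER_CUBIC); cv2.imwrite("pics/topc.png",a)
a=cv2.resize(d["side"]["image"][145:345,190:410],None,fx=3,fy=3,interpolation=cv2.INTER_CUBIC); cv2.imwrite("pics/sidec.png",a)
E
```

```text
side cam at [0.2089 0.6346 0.8718]
top cam at [0.2435 0.0299 1.5699]
side red [345 161  21  15 164] [354.8476 167.2134] [[344.0, 167.0], [353.0, 157.0], [365.0, 167.0], [356.0, 177.0]]
side red [ 325  215   55   60 1467] [350.4158 244.9543] [[311.0, 249.0], [338.0, 211.0], [383.0, 241.0], [356.0, 280.0]]
side red [300 221  23  32 257] [311.786  237.4436] [[299.0, 250.0], [302.0, 219.0], [323.0, 221.0], [320.0, 252.0]]
side red [ 257  263   62   71 1687] [287.7107 301.1844] [[245.0, 304.0], [279.0, 262.0], [322.0, 296.0], [287.0, 339.0]]
side red [233 277  18  29 201] [241.8905 290.3184] [[232.0, 279.0], [248.0, 277.0], [251.0, 305.0], [235.0, 307.0]]
side yel [378 176  21  15 111] [387.2432 183.8829] [[374.0, 182.0], [378.0, 175.0], [399.0, 187.0], [395.0, 194.0]]
side yel [ 306  180   55   46 1072] [329.0933 201.2696] [[299.0, 210.0], [347.0, 174.0], [360.0, 191.0], [312.0, 228.0]]
side yel [359 194  17  32 286] [366.2587 209.2343] [[359.0, 225.0], [364.0, 194.0], [376.0, 196.0], [371.0, 227.0]]
side yel [343 205  13  17 106] [350.3774 213.    ] [[343.0, 214.0], [351.0, 202.0], [361
[... 592 characters left out ...]
.0, 250.0]]
top red [289 248  21  20 277] [299.7762 257.6679] [[286.0, 263.0], [289.0, 247.0], [310.0, 251.0], [307.0, 267.0]]
top red [198 255  37  28 338] [217.  270.5] [[197.0, 274.0], [203.0, 250.0], [237.0, 259.0], [231.0, 283.0]]
top red [268 277  35  24 337] [284.2255 288.9318] [[266.0, 292.0], [270.0, 275.0], [303.0, 283.0], [299.0, 300.0]]
top yel [193 208   6  17  31] [196.     216.4516] [[193.0, 224.0], [198.0, 208.0], [200.0, 208.0], [195.0, 224.0]]
top yel [ 317  229   51   48 1336] [342.5726 252.5921] [[314.0, 267.0], [323.0, 228.0], [368.0, 238.0], [359.0, 278.0]]
top yel [407 263   5  20  27] [408.6296 271.6667] [[406.0, 282.0], [410.0, 263.0], [411.0, 263.0], [407.0, 282.0]]
```

View pics/topc.png

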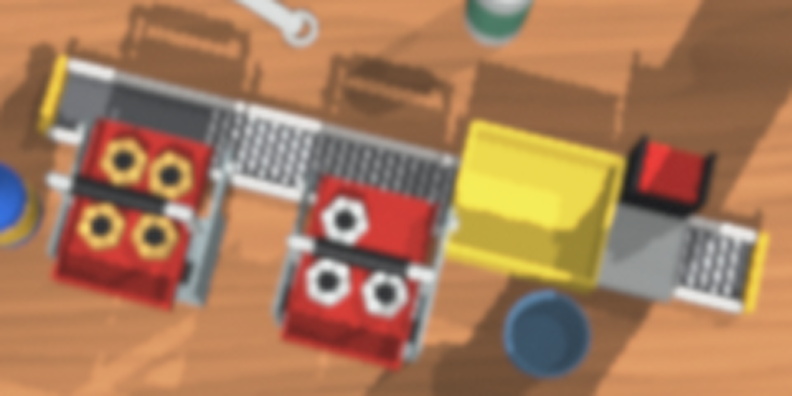

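View pics/sidec.png

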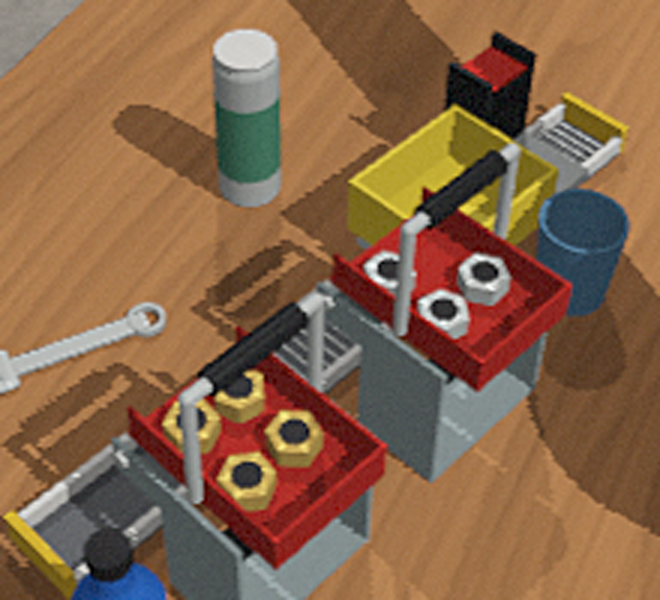

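```bash
python3 - <<'E'
import pickle
from h import *
np.set_printoptions(precision=4,suppress=True)
d=pickle.load(open("d0.pkl","rb"));T,S=d["top"],d["side"]
t=lambda x,y:(x/3.3+180-.35,y/3.3+190-.35)
s=lambda x,y:(x/3+190-.33,y/3+145-.33)
e0=plane(T,(196,216.5),.03);e1=plane(T,(408.6,271.7),.03);print("stops",e0,e1)
v=e0-e1;yaw=np.arctan2(-v[0],v[1]);print("len",np.linalg.norm(v),"yaw",yaw)
def bail(n,a,b,c,e):
    L,Rr=tri(T,t(*a),S,s(*c)),tri(T,t(*b),S,s(*e))
    L2,R2=plane(T,t(*a),.233),plane(T,t(*b),.233);v=L2-R2
    print(n,"tri",L,Rr,(L+Rr)/2,"plane",(L2+R2)/2,np.linalg.norm(v),np.arctan2(-v[0],v[1]));return (L2+R2)/2
ux=np.array([np.cos(yaw),np.sin(yaw),0]);uy=np.array([-np.sin(yaw),np.cos(yaw),0])
B=bail("brass",(52,181),(190,212),(192,395),(320,297))
C=bail("steel",(292,243),(430,273),(408,228),(510,152))
c=[plane(T,t(*p),.088) for p in((470,122),(625,157),(597,288),(445,255))]
print("bin",np.mean(c,0),[np.linalg.norm(c[i]-c[i-1]) for i in range(4)]); bn=np.mean(c,0)
bt=plane(T,(382.65,241.8),.11);bs=plane(S,(354.8,167.2),.11);print("button",bt,bs,tri(T,(382.65,241.8),S,(354.8,167.2)))
org=bn
for n,p in dict(brass=B,steel=C,bin=bn,btop=bt,bside=bs,e0=e0,e1=e1).items(): print(n,(p-org)@ux,(p-org)@uy)
# masks of brass nuts / red tray
for n,px in dict(br=[(123,160),(171,174),(100,225),(155,235)],st=[(345,220),(328,282),(386,293)]).items():
    for p in px: q=plane(T,t(*p),.138)-org; print(n,q@ux,q@uy)
for n,px,z in(("mug",t(547,333),.085),("can",t(498,5),.16),("bottle",(177,248),.17)): print(n,plane(T,px,z),(plane(T,px,z)-org)@ux,(plane(T,px,z)-org)@uy)
E
```

```text
stops [0.6096 0.2724 0.03  ] [ 0.417  -0.3347  0.03  ]
len 0.636855928232289 yaw -0.30732099226467363
brass tri [0.4877 0.2421 0.2356] [0.4593 0.138  0.2302] [0.4735 0.19   0.2329] plane [0.4744 0.1904 0.233 ] 0.10868177661685041 -0.271175690620838
steel tri [0.4329 0.0616 0.2331] [ 0.4049 -0.0419  0.2269] [0.4189 0.0099 0.23  ] plane [0.4184 0.01   0.233 ] 0.10670369033003765 -0.26400134349706544
bin [ 0.475  -0.1405  0.088 ] [np.float64(0.1161023707427879), np.float64(0.13441961278204959), np.float64(0.11440288003338911), np.float64(0.12932964890320298)]
button [ 0.4936 -0.253   0.11  ] [ 0.4908 -0.2583  0.11  ] [ 0.4911 -0.2522  0.1152]
brass -0.10070379299576407 0.3151436475351438
steel -0.09949961575468742 0.12627958251696236
bin 0.0 0.0
btop 0.05171122242196844 -0.10163500900962527
bside 0.05066449127930385 -0.10760121984180983
e0 0.00342119170847899 0.43420768435259954
e1 0.0034211917084789856 -0.20264824387968938
br -0.059017352835718045 0.337835361236755
br -0.060167071984655804 0.29648997792350473
br -0.11537906880938711 0.3407352183974395
br -0.11181393721451272 0.29514642726350704
st -0.06053032595679527 0.1489942328018786
st -0.11282042490638139 0.1494035374516545
st -0.10945014802609192 0.1019339511852094
mug [ 0.3677 -0.1435  0.085 ] -0.10139880208093958 -0.03531677324518775
can [ 0.6313 -0.1148  0.16  ] 0.14115620191949851 0.07172629282147074
bottle [0.4935 0.3014 0.17  ] -0.11603267383818416 0.4267689312111055
```

The top view shows the bin centre at about (343,251), the red button at (383,242), the steel tray at (287,268) and the brass tray at (216,250), with the bails, nuts, mug, can and bottle around them. The side view agrees. Rail yaw comes out at about -0.307 and the bin needs about 0.315 m of travel. The button is near (0.492, -0.2545) and the offsets match the given sizes, so I'm moving now.

arm_command(rows=[[0,-1,0,0,0,0.92,-1],[0,-1,0,0,0,0.92,-1],[0,-1,0,0,0,0.92,-1],[0,-1,0,0,0,0.92,-1],[0,-1,0,0,0,0.92,-1]])

```text
clock: 0.6
tool_pos: [0.2233, -0.5855, 0.1956]
tcp_rot: [-0.0, 0.998, -0.064, -0.0]
ft_force: [0.3, -0.3, -0.4]
grip_width: 0.0574
gripper_force: 0.0
```

arm_command(rows=[[0.2,-1,0,0,0,0.92,-1],[0.2,-1,0,0,0,0.91,-1],[0.2,-1,0,0,0,0,-1],[0.2,-1,0,0,0,0,-1],[0.2,-1,0,0,0,0,-1]])

```text
clock: 1.1
tool_pos: [0.2684, -0.4939, 0.1957]
tcp_rot: [-0.0, 0.988, -0.153, -0.0]
ft_force: [0.2, 0.8, -0.5]
grip_width: 0.018
gripper_force: 0.0
```

```bash
cat >> h.py <<'E'
YAW=-.307
UX=np.array([np.cos(YAW),np.sin(YAW),0]);UY=np.array([-np.sin(YAW),np.cos(YAW),0])
def go(target):
    from bench import telemetry
    from scipy.spatial.transform import Rotation as Ro
    o=telemetry.get_obs();q=o["tcp_rot"];R=Ro.from_quat([q[1],q[2],q[3],q[0]]).as_matrix()
    W=np.c_[UX,-UY,[0,0,-1]]
    print("t",o["clock"],"pos",o["tool_pos"],"F",o["ft_force"],"w",o["grip_width"])
    print("shift units",R.T@(np.array(target)-o["tool_pos"])/.02,"turn units",Ro.from_matrix(R.T@W).as_rotvec()/.1)
E
python3 -c "
from h import *
np.set_printoptions(precision=3,suppress=True)
go([.492,-.2545,.135])"
```

```text
t 1.1 pos [ 0.268 -0.494  0.196] F [ 0.23   0.793 -0.523] w 0.017971287156445866
shift units [  7.04  -14.788   3.036] turn units [-0.003  0.005 -0.001]
```

arm_command(rows=[[0.47,-0.98,0,0,0,0,-1],[0.47,-0.98,0,0,0,0,-1],[0.47,-0.98,0,0,0,0,-1],[0.47,-0.98,0,0,0,0,-1],[0.47,-0.98,0,0,0,0,-1]])

```text
clock: 1.6
tool_pos: [0.343, -0.4149, 0.1957]
tcp_rot: [-0.0, 0.988, -0.153, -0.0]
ft_force: [-0.2, 0.5, -0.5]
grip_width: 0.0007
gripper_force: 0.0
```

arm_command(rows=[[0.47,-0.98,0,0,0,0,-1],[0.47,-0.98,0,0,0,0,-1],[0.47,-0.98,0,0,0,0,-1],[0.47,-0.98,0,0,0,0,-1],[0.47,-0.98,0,0,0,0,-1]])

```text
clock: 2.1
tool_pos: [0.4174, -0.3357, 0.1957]
tcp_rot: [-0.0, 0.988, -0.153, -0.0]
ft_force: [-0.4, -0.6, -0.1]
grip_width: 0.0004
gripper_force: 0.0
```

arm_command(rows=[[0.47,-0.98,0.5,0,0,0,-1],[0.47,-0.98,0.5,0,0,0,-1],[0.47,-0.98,0.5,0,0,0,-1],[0.47,-0.98,0.5,0,0,0,-1],[0.47,-0.98,0.5,0,0,0,-1]])

```text
clock: 2.6
tool_pos: [0.4918, -0.2565, 0.1453]
tcp_rot: [-0.0, 0.988, -0.153, -0.0]
ft_force: [-0.8, 0.7, 0.0]
grip_width: 0.0002
gripper_force: 0.0
```

```bash
python3 -c "
from h import *
from bench import get_image
np.set_printoptions(precision=3,suppress=True)
go([.492,-.2545,.104])
v=get_image('side');cv2.imwrite('pics/s1.png',cv2.resize(v['image'][60:260,260:460],None,fx=3,fy=3))"
```

```text
t 2.6 pos [ 0.492 -0.257  0.145] F [-0.828  0.734  0.002] w 0.00018025165467057744
shift units [-0.02  -0.1    2.066] turn units [ 0.     0.005 -0.002]
```

View pics/s1.png

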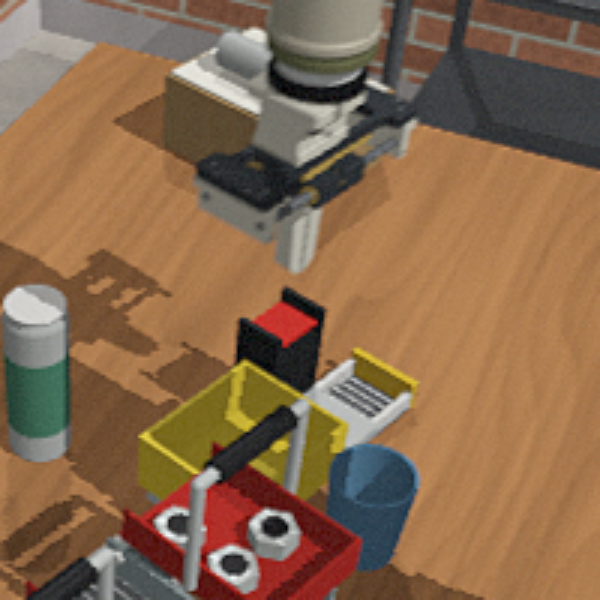

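The closed fingers stand over the button, which is at about (285,322) in the crop, so I'm pressing now.

arm_command(rows=[[0,-0.1,1,0,0,0,-1],[0,0,0.7,0,0,0,-1],[0,0,0.2,0,0,0,-1],[0,0,0.2,0,0,0,-1],[0,0,0.05,0,0,0,-1]])

```text
clock: 3.15
tool_pos: [0.492, -0.2556, 0.103]
tcp_rot: [0.0, 0.988, -0.153, -0.0]
ft_force: [-0.6, -0.1, -0.1]
grip_width: 0.0004
gripper_force: 0.0
```

```bash
python3 -c "
from h import *
from bench import get_image
np.set_printoptions(precision=3,suppress=True)
go([.492,-.2545,.104])
a=[cv2.resize(get_image(n)['image'][y:y+80,x:x+80],None,fx=5,fy=5,interpolation=cv2.INTER_CUBIC) for n,x,y in(('side',315,120),('top',340,200))]
cv2.imwrite('pics/s2.png',np.hstack(a));go([.492,-.2545,.104])"
```

```text
t 3.15 pos [ 0.492 -0.256  0.103] F [-0.646 -0.105 -0.082] w 0.0003772200664098862
shift units [-0.015 -0.055 -0.052] turn units [ 0.001  0.    -0.005]
t 3.25 pos [ 0.492 -0.256  0.103] F [-0.566  0.825 -0.132] w 0.00038189841039954576
shift units [-0.024 -0.055 -0.036] turn units [ 0.001 -0.005 -0.005]
```

View pics/s2.png

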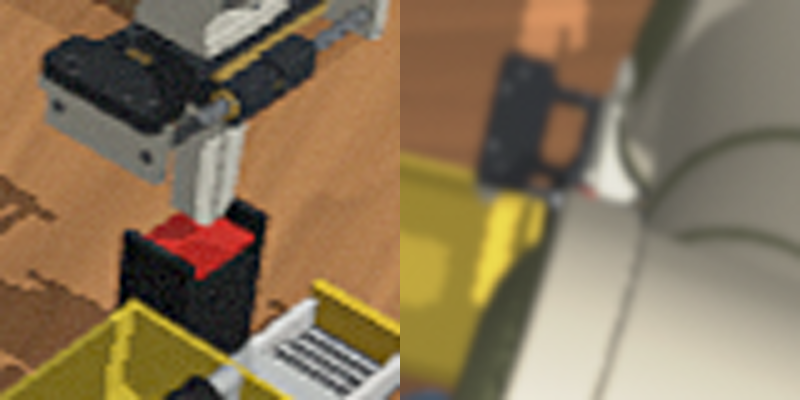

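```bash
python3 -c "
from h import *
import pickle
from bench import telemetry
np.set_printoptions(precision=1,suppress=True)
S=pickle.load(open('d0.pkl','rb'))['side']
p=telemetry.get_obs()['tool_pos']
f=lambda q:(proj(S,q)-[315,120])*5
print('tcp',f(p))
for a in(-.0075,.0075):
  for b in(-.0175,.0175): print('tip',a,b,f(p+a*UX+b*UY))
c=np.array([.4911,-.2552,0])
for z in(.11,.102):
  for a,b in((-.02,-.023),(.02,-.023),(.02,.023),(-.02,.023)): print('btn',z,a,b,f(c+a*UX+b*UY+[0,0,z]))
for a,b in((-.02,-.026),(.02,-.026),(.02,.026),(-.02,.026)): print('guard',a,b,f(c+a*UX+b*UY+[0,0,.121]))
"
```

```text
tcp [193.3 248.1]
tip -0.0075 -0.0175 [226.1 239.6]
tip -0.0075 0.0175 [182.7 270.2]
tip 0.0075 -0.0175 [203.8 226.5]
tip 0.0075 0.0175 [160.4 256.8]
btn 0.11 -0.02 -0.023 [254.6 236.9]
btn 0.11 0.02 -0.023 [194.8 202.3]
btn 0.11 0.02 0.023 [137.5 241.6]
btn 0.11 -0.02 0.023 [197.4 277.6]
btn 0.102 -0.02 -0.023 [252.8 248.8]
btn 0.102 0.02 -0.023 [193.3 214.1]
btn 0.102 0.02 0.023 [136.3 253.5]
btn 0.102 -0.02 0.023 [195.8 289.5]
guard -0.02 -0.026 [260.7 217.7]
guard 0.02 -0.026 [200.6 183.3]
guard 0.02 0.026 [135.4 227.7]
guard -0.02 0.026 [195.7 263.7]
```

The fingertips end at about (203,222) in the left half, visibly above the red face. With zero force, they really sit higher than the TCP reading suggests. I'll go down in small steps and watch the force.

arm_command(rows=[[0,-0.05,0.1,0,0,0,-1],[0,0,0.1,0,0,0,-1],[0,0,0.1,0,0,0,-1],[0,0,0.1,0,0,0,-1]])

```text
clock: 3.65
tool_pos: [0.4924, -0.2545, 0.0948]
tcp_rot: [0.0, 0.988, -0.153, 0.0]
ft_force: [0.2, -0.3, 0.8]
grip_width: 0.0002
gripper_force: 0.0
```

arm_command(rows=[[0,0,0.1,0,0,0,-1],[0,0,0.1,0,0,0,-1],[0,0,0.1,0,0,0,-1],[0,0,0,0,0,0,-1]])

```text
clock: 4.05
tool_pos: [0.4923, -0.2544, 0.0887]
tcp_rot: [-0.0, 0.988, -0.153, -0.0]
ft_force: [0.4, -1.3, -0.4]
grip_width: 0.0005
gripper_force: 0.0
```

arm_command(rows=[[0,0,0.1,0,0,0,-1],[0,0,0.1,0,0,0,-1],[0,0,0.1,0,0,0,-1],[0,0,0,0,0,0,-1]])

```text
clock: 4.45
tool_pos: [0.4923, -0.2545, 0.0829]
tcp_rot: [0.0, 0.988, -0.153, 0.0]
ft_force: [-1.3, 0.2, 6.5]
grip_width: 0.0001
gripper_force: 2.8
```

```bash
python3 -c "
from h import *
from bench import get_image
np.set_printoptions(precision=3,suppress=True)
a=[cv2.resize(get_image(n)['image'][y:y+80,x:x+80],None,fx=5,fy=5,interpolation=cv2.INTER_CUBIC) for n,x,y in(('side',315,120),('top',340,200))]
cv2.imwrite('pics/s3.png',np.hstack(a));go([.492,-.2545,.104])"
```

```text
t 4.55 pos [ 0.492 -0.255  0.083] F [-1.145  1.12   5.406] w 0.0007460536021206777
shift units [-0.018  0.006 -1.051] turn units [ 0.001 -0.002 -0.002]
```

View pics/s3.png

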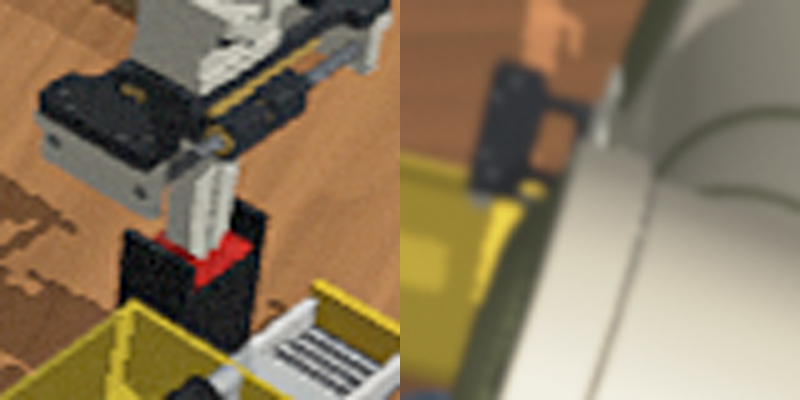

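The fingers now press the red button, with about 6 N of contact. The true tip sits about 24 mm above the reading, and I'll allow for that from here. Next I press on to the bottom.

arm_command(rows=[[0,0,0.1,0,0,0,-1],[0,0,0.1,0,0,0,-1],[0,0,0,0,0,0,-1]])

```text
clock: 4.85
tool_pos: [0.4923, -0.2547, 0.08]
tcp_rot: [0.0, 0.988, -0.153, 0.0]
ft_force: [-3.8, 1.2, 17.7]
grip_width: 0.0005
gripper_force: 8.7
```

arm_command(rows=[[0,-0.1,-0.03,0,0,0,-1],[0,-0.2,0,0,0,0,-1],[0,-0.3,0,0,0,0,-1],[0,-0.4,0,0,0,0,-1],[0,-0.4,0,0,0,0,-1]])

```text
clock: 5.35
tool_pos: [0.5006, -0.2279, 0.0801]
tcp_rot: [0.0, 0.988, -0.153, 0.0]
ft_force: [-3.9, 0.2, 12.2]
grip_width: 0.0003
gripper_force: 5.8
```

arm_command(rows=[[0,-0.5,0,0,0,0,-1],[0,-0.5,0,0,0,0,-1],[0,-0.5,0,0,0,0,-1],[0,-0.5,0,0,0,0,-1],[0,-0.5,0,0,0,0,-1]])

```text
clock: 5.85
tool_pos: [0.5155, -0.1799, 0.0801]
tcp_rot: [0.0, 0.988, -0.153, -0.0]
ft_force: [-4.1, 0.7, 13.3]
grip_width: 0.0007
gripper_force: 6.4
```

```bash
python3 -c "
from h import *
from bench import get_image
np.set_printoptions(precision=3,suppress=True)
go(np.array([.492,-.2545,.08])+.315*UY)
v=get_image('side');cv2.imwrite('pics/s4.png',cv2.resize(v['image'][110:310,230:430],None,fx=3,fy=3))"
```

```text
t 5.85 pos [ 0.515 -0.18   0.08 ] F [-4.05   0.687 13.345] w 0.0007122268010446419
shift units [  0.    -11.841   0.001] turn units [ 0.001  0.004 -0.006]
```

View pics/s4.png

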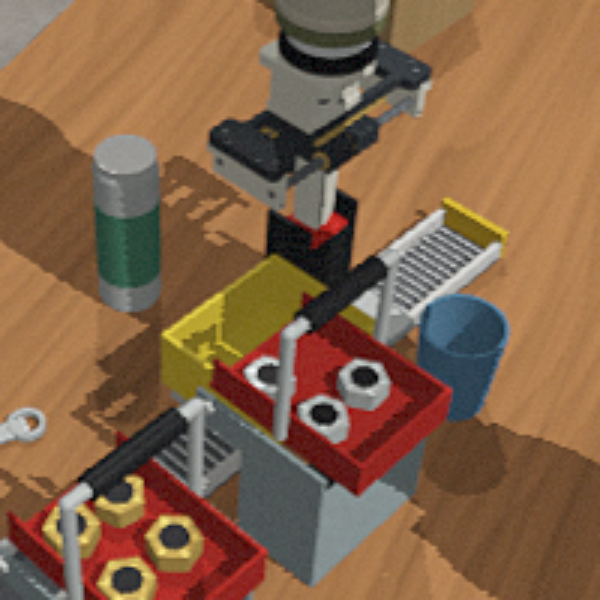

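The carriage is moving with the fingers: the bin is at about (255,330), sliding under the steel tray.

arm_command(rows=[[0,-0.5,0,0,0,0,-1],[0,-0.5,0,0,0,0,-1],[0,-0.5,0,0,0,0,-1],[0,-0.5,0,0,0,0,-1],[0,-0.5,0,0,0,0,-1]])

```text
clock: 6.4
tool_pos: [0.5303, -0.1321, 0.08]
tcp_rot: [-0.0, 0.988, -0.153, -0.001]
ft_force: [-5.5, 0.3, 13.7]
grip_width: 0.0003
gripper_force: 6.9
```

arm_command(rows=[[0,-0.5,0,0,0,0,-1],[0,-0.5,0,0,0,0,-1],[0,-0.5,0,0,0,0,-1],[0,-0.5,0,0,0,0,-1],[0,-0.5,0,0,0,0,-1]])

```text
clock: 6.9
tool_pos: [0.5451, -0.0843, 0.08]
tcp_rot: [-0.0, 0.988, -0.153, -0.001]
ft_force: [-5.5, 1.3, 14.6]
grip_width: 0.0003
gripper_force: 7.3
```

arm_command(rows=[[0,-0.5,0,0,0,0,-1],[0,-0.5,0,0,0,0,-1],[0,-0.5,0,0,0,0,-1],[0,-0.5,0,0,0,0,-1],[0,-0.5,0,0,0,0,-1]])

```text
clock: 7.4
tool_pos: [0.5599, -0.0365, 0.08]
tcp_rot: [-0.0, 0.988, -0.153, -0.001]
ft_force: [-7.0, 1.3, 15.5]
grip_width: 0.0008
gripper_force: 7.7
```

arm_command(rows=[[0,-0.5,0,0,0,0,-1],[0,-0.5,0,0,0,0,-1],[0,-0.5,0,0,0,0,-1],[0,-0.4,0,0,0,0,-1],[0,-0.3,0,0,0,0,-1]])

```text
clock: 7.9
tool_pos: [0.573, 0.006, 0.08]
tcp_rot: [-0.0, 0.988, -0.153, -0.001]
ft_force: [-7.3, 2.3, 16.1]
grip_width: 0.0007
gripper_force: 8.0
```

```bash
cat > meas.py <<'E'
from h import *
from bench import get_image
np.set_printoptions(precision=3,suppress=True)
go(np.array([.492,-.2545,.08])+.315*UY)
bn=np.array([.475,-.1405,0])
V={n:get_image(n) for n in("side","top")}
import sys
for n,v in V.items():
    h=cv2.cvtColor(v["image"],cv2.COLOR_BGR2HSV)
    m=(abs(h[...,0].astype(int)-27)<5)&(h[...,1]>170)&(h[...,2]>70)
    ys,xs=np.nonzero(m); P=np.array([plane(v,p,.088)-bn for p in zip(xs,ys)])
    k=(abs(P@UX)<.075)&(P@UY>.05)&(P@UY<.42); r=np.c_[P[k]@UX,P[k]@UY]
    print(n,k.sum(),"y pctl",np.percentile(r[:,1],[0,2,50,98,100]),"x",np.percentile(r[:,0],[0,2,98,100]))
cv2.imwrite(sys.argv[1],np.hstack([cv2.resize(V["side"]["image"][140:360,180:380],(400,440)),cv2.resize(V["top"]["image"][170:310,160:290],(400,440))]))
E
python3 meas.py pics/s5.png
```

```text
t 7.9 pos [0.573 0.006 0.08 ] F [-7.346  2.287 16.136] w 0.000655749438580267
shift units [ 0.076 -2.11   0.001] turn units [-0.001  0.029  0.006]
side 1555 y pctl [0.205 0.209 0.282 0.357 0.36 ] x [-0.075 -0.053  0.054  0.058]
top 394 y pctl [0.256 0.262 0.308 0.338 0.42 ] x [-0.035  0.002  0.054  0.056]
```

View pics/s5.png

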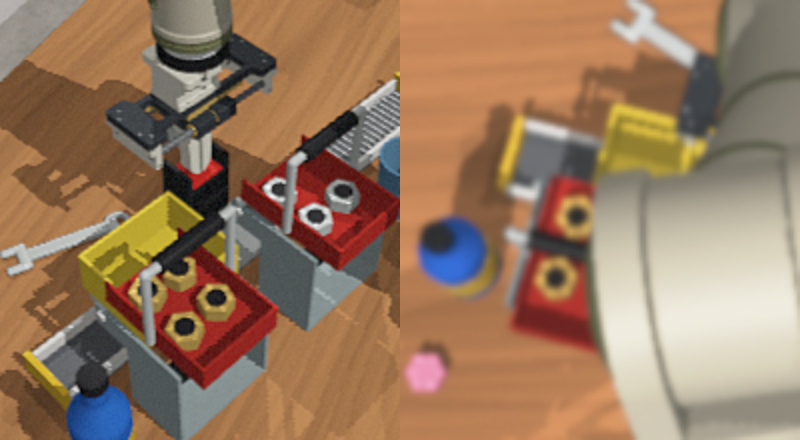

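The bin is approaching the brass tray, and its far rim measures y≈0.338, so its centre is about 0.272. It needs about 42 mm more.

arm_command(rows=[[0,-0.5,0,0,0,0,-1],[0,-0.5,0,0,0,0,-1],[0,-0.5,0,0,0,0,-1],[0,-0.4,0,0,0,0,-1],[0,-0.2,0,0,0,0,-1]])

```text
clock: 8.5
tool_pos: [0.5856, 0.0465, 0.08]
tcp_rot: [-0.0, 0.988, -0.152, -0.002]
ft_force: [-8.0, 0.8, 17.0]
grip_width: 0.0001
gripper_force: 8.2
```

```bash
python3 meas.py pics/s6.png
```

```text
t 8.5 pos [0.586 0.047 0.08 ] F [-7.969  0.757 16.962] w 0.00013892340195444884
shift units [0.089 0.012 0.001] turn units [-0.003  0.033  0.012]
side 1903 y pctl [0.248 0.252 0.344 0.397 0.4  ] x [-0.075 -0.067  0.054  0.057]
top 466 y pctl [0.313 0.316 0.35  0.379 0.42 ] x [-0.035 -0.01   0.053  0.056]
```

The bin centre is at about 0.313 against 0.315 for the tray, so I'm releasing it.

arm_command(rows=[[0,0,-0.2,0,0,0,-1],[0,0,-0.4,0,0,0,-1],[0,0,-0.8,0,0,0,-1],[0,0,-1,0,0,0,-1],[0,0,-1,0,0,0,-1]])

```text
clock: 9.1
tool_pos: [0.5874, 0.0446, 0.1481]
tcp_rot: [0.0, 0.988, -0.153, 0.0]
ft_force: [0.0, -0.2, 0.3]
grip_width: 0.0005
gripper_force: 0.0
```

arm_command(rows=[[0,0,-1,0,0,0,-1],[0,0,-1,0,0,0,-1],[0,0,-1,0,0,0,-1],[0,0,-1,0,0,0,-1],[0,0,-1,0,0,0,-1]])

```text
clock: 9.6
tool_pos: [0.5875, 0.0447, 0.2485]
tcp_rot: [0.0, 0.988, -0.153, 0.0]
ft_force: [-0.2, 0.4, -0.4]
grip_width: 0.0007
gripper_force: 0.0
```

```bash
python3 meas.py pics/s7.png; python3 -c "
from h import *
np.set_printoptions(precision=3,suppress=True)
go(np.array([.4742,.1903,.26])-.045*UX)"
```

```text
t 9.6 pos [0.587 0.045 0.248] F [-0.189  0.362 -0.36 ] w 0.0007170307594481197
shift units [-0.035 -0.048  8.425] turn units [-0.    -0.006 -0.005]
side 1868 y pctl [0.246 0.251 0.341 0.396 0.398] x [-0.075 -0.067  0.054  0.057]
top 788 y pctl [0.278 0.285 0.331 0.375 0.42 ] x [-0.023 -0.016  0.053  0.054]
t 9.7 pos [0.589 0.045 0.25 ] F [ 0.111  0.556 -0.796] w 0.0006162820085551892
shift units [-9.918 -5.204 -0.529] turn units [-0.02  -0.043 -0.006]
```

arm_command(rows=[[-0.99,-0.52,0,0,0,0,-1],[-0.99,-0.52,0,0,0,0,-1],[-0.99,-0.52,0,0,0,0,-1],[-0.99,-0.52,0,0,0,0,-1],[-0.99,-0.52,0,0,0,0,-1]])

```text
clock: 10.2
tool_pos: [0.5078, 0.1247, 0.2467]
tcp_rot: [0.0, 0.988, -0.153, -0.0]
ft_force: [-0.1, -0.2, 0.3]
grip_width: 0.0005
gripper_force: 0.0
```

arm_command(rows=[[-0.99,-0.52,0,0,0,0,-1],[-0.99,-0.52,0,0,0,0,-1],[-0.99,-0.52,0,0,0,0,-1],[-0.99,-0.52,0,0,0,0,-1],[-0.99,-0.52,0,0,0,0,-1]])

```text
clock: 10.7
tool_pos: [0.4292, 0.2043, 0.2468]
tcp_rot: [0.0, 0.988, -0.153, -0.0]
ft_force: [0.5, 0.7, -0.1]
grip_width: 0.0005
gripper_force: 0.0
```

```bash
python3 -c "
from h import *
np.set_printoptions(precision=3,suppress=True)
go(np.array([.4742,.1903,.188])-.045*UX)"
```

```text
t 10.7 pos [0.429 0.204 0.247] F [ 0.484  0.695 -0.144] w 0.0004893463982805409
shift units [ 0.109 -0.016  2.94 ] turn units [ 0.005  0.003 -0.003]
```

arm_command(rows=[[0,0,0.8,0,0,0,-1],[0,0,0.8,0,0,0,-1],[0,0,0.7,0,0,0,-1],[0,0,0.6,0,0,0,-1],[0,0,0,0,0,0,-1]])

```text
clock: 11.2
tool_pos: [0.429, 0.2032, 0.1877]
tcp_rot: [0.001, 0.988, -0.153, -0.001]
ft_force: [0.0, -0.5, -0.2]
grip_width: 0.0002
gripper_force: 0.0
```

arm_command(rows=[[0.3,0,0,0,0,0,-1],[0.3,0,0,0,0,0,-1],[0.3,0,0,0,0,0,-1],[0.3,0,0,0,0,0,-1],[0.3,0,0,0,0,0,-1]])

```text
clock: 11.7
tool_pos: [0.4582, 0.1948, 0.1897]
tcp_rot: [-0.0, 0.988, -0.153, -0.001]
ft_force: [-8.4, 3.1, 8.0]
grip_width: 0.0002
gripper_force: 4.6
```

arm_command(rows=[[0.3,0,0,0,0,0,-1],[0.3,0,0,0,0,0,-1],[0.3,0,0,0,0,0,-1],[0.3,0,0,0,0,0,-1],[0.3,0,0,0,0,0,-1]])

```text
clock: 12.2
tool_pos: [0.4863, 0.186, 0.1896]
tcp_rot: [0.0, 0.988, -0.153, -0.001]
ft_force: [-5.2, 1.7, 4.5]
grip_width: 0.0004
gripper_force: 2.8
```

arm_command(rows=[[0.3,0,0,0,0,0,-1],[0.3,0,0,0,0,0,-1],[0.3,0,0,0,0,0,-1],[0.3,0,0,0,0,0,-1],[0.3,0,0,0,0,0,-1]])

```text
clock: 12.7
tool_pos: [0.5161, 0.1766, 0.1895]
tcp_rot: [-0.0, 0.988, -0.153, -0.0]
ft_force: [-3.7, 1.3, 3.1]
grip_width: 0.0001
gripper_force: 2.0
```

arm_command(rows=[[0.3,0,0,0,0,0,-1],[0.3,0,0,0,0,0,-1],[0.3,0,0,0,0,0,-1],[0.3,0,0,0,0,0,-1],[0.3,0,0,0,0,0,-1]])

```text
clock: 13.2
tool_pos: [0.5442, 0.1672, 0.1889]
tcp_rot: [0.0, 0.988, -0.153, -0.001]
ft_force: [-3.4, 1.8, -3.6]
grip_width: 0.0005
gripper_force: 1.8
```

```bash
cat > nuts.py <<'E'
from h import *
from bench import get_image
import sys
np.set_printoptions(precision=3,suppress=True)
go(np.array([.4742,.1903,.188])+.09*UX)
V={n:get_image(n)["image"] for n in("side","top")}
cv2.imwrite(sys.argv[1],np.hstack([cv2.resize(V["side"][160:360,180:380],(400,400),interpolation=cv2.INTER_CUBIC),cv2.resize(V["top"][170:300,160:290],(400,400),interpolation=cv2.INTER_CUBIC)]))
E
python3 nuts.py pics/n1.png
```

```text
t 13.2 pos [0.544 0.167 0.189] F [-3.423  1.786 -3.585] w 0.00045874727410496303
shift units [ 0.813 -0.043  0.045] turn units [ 0.011  0.012 -0.001]
```

arm_command(rows=[[0.3,0,0,0,0,0,-1],[0.3,0,0,0,0,0,-1],[0.2,0,0,0,0,0,-1],[0.1,0,0,0,0,0,-1],[0,0,0,0,0,0,-1]])

```text
clock: 13.8
tool_pos: [0.562, 0.1619, 0.1896]
tcp_rot: [0.0, 0.988, -0.153, 0.0]
ft_force: [-2.7, 0.8, -1.3]
grip_width: 0.0002
gripper_force: 1.3
```

arm_command(rows=[[0,0,0,0,0,0,-1],[0,0,0,0,0,0,-1],[0,0,0,0,0,0,-1],[0,0,0,0,0,0,-1],[0,0,0,0,0,0,-1]])

```text
clock: 14.3
tool_pos: [0.5616, 0.162, 0.1896]
tcp_rot: [-0.0, 0.988, -0.153, 0.0]
ft_force: [-2.4, -0.8, 0.4]
grip_width: -0.0001
gripper_force: 1.1
```

```bash
python3 nuts.py pics/n2.png
```

```text
t 14.3 pos [0.562 0.162 0.19 ] F [-2.383 -0.846  0.423] w -6.052989190515252e-05
shift units [-0.094 -0.026  0.082] turn units [-0.    -0.003 -0.002]
```

View pics/n2.png

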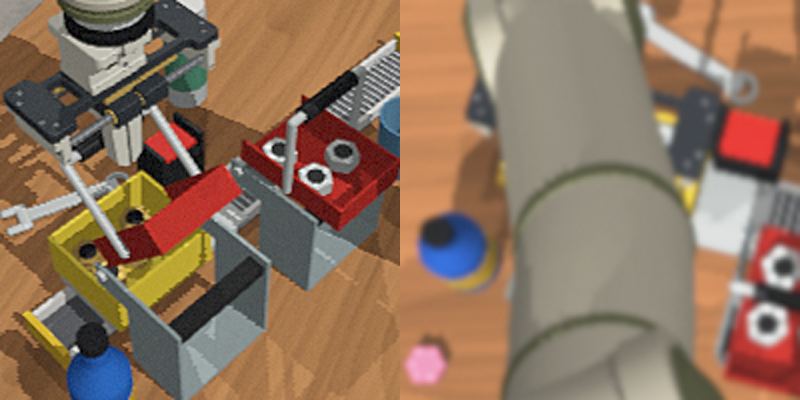

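The tray is well tipped. The steel tray is level, and brass nuts show in the bin at about (88,250) and (133,215) in the left half. I'll give it a little more tilt and a hold, then ease back.

arm_command(rows=[[0.2,0,0,0,0,0,-1],[0.2,0,0,0,0,0,-1],[0,0,0,0,0,0,-1],[0,0,0,0,0,0,-1],[0,0,0,0,0,0,-1]])

```text
clock: 14.9
tool_pos: [0.5692, 0.1598, 0.1895]
tcp_rot: [-0.0, 0.988, -0.153, 0.0]
ft_force: [-2.9, 0.9, -2.0]
grip_width: 0.0007
gripper_force: 1.5
```

arm_command(rows=[[-0.4,0,0,0,0,0,-1],[-0.4,0,0,0,0,0,-1],[-0.4,0,0,0,0,0,-1],[-0.4,0,0,0,0,0,-1],[-0.4,0,0,0,0,0,-1]])

```text
clock: 15.4
tool_pos: [0.5303, 0.1722, 0.1897]
tcp_rot: [-0.0, 0.988, -0.153, 0.0]
ft_force: [-0.8, 0.8, 1.1]
grip_width: 0.0001
gripper_force: 0.8
```

arm_command(rows=[[-0.4,0,0,0,0,0,-1],[-0.4,0,0,0,0,0,-1],[-0.4,0,0,0,0,0,-1],[-0.4,0,0,0,0,0,-1],[-0.4,0,0,0,0,0,-1]])

```text
clock: 15.9
tool_pos: [0.4921, 0.184, 0.1894]
tcp_rot: [0.0, 0.988, -0.153, -0.0]
ft_force: [-0.8, 2.2, -2.4]
grip_width: 0.0004
gripper_force: 0.8
```

arm_command(rows=[[-0.4,0,0,0,0,0,-1],[-0.4,0,0,0,0,0,-1],[-0.4,0,0,0,0,0,-1],[-0.4,0,0,0,0,0,-1],[-0.4,0,0,0,0,0,-1]])

```text
clock: 16.4
tool_pos: [0.4544, 0.1962, 0.1896]
tcp_rot: [-0.0, 0.988, -0.153, 0.0]
ft_force: [0.3, 0.7, -0.7]
grip_width: 0.0004
gripper_force: 0.0
```

arm_command(rows=[[-0.4,0,0,0,0,0,-1],[-0.4,0,0,0,0,0,-1],[-0.4,0,0,0,0,0,-1],[-0.4,0,0,0,0,0,-1],[0,0,0,0,0,0,-1]])

```text
clock: 16.9
tool_pos: [0.4232, 0.206, 0.1895]
tcp_rot: [0.0, 0.988, -0.152, -0.0]
ft_force: [-0.8, 0.0, -0.1]
grip_width: 0.0008
gripper_force: 0.0
```

```bash
cat > chk.py <<'E'
from h import *
from bench import get_image
np.set_printoptions(precision=3,suppress=True)
go(np.array([.4742,.1903,.188])-.045*UX)
bn=np.array([.475,-.1405,0])+.312*UY
for n in("side","top"):
    v=get_image(n);h=cv2.cvtColor(v["image"],cv2.COLOR_BGR2HSV).astype(int)
    m=((h[...,2]<75)).astype(np.uint8)
    N,l,s,c=cv2.connectedComponentsWithStats(m)
    for i in range(1,N):
        P=plane(v,c[i],.05)-bn;Q=plane(v,c[i],.138)-bn
        if 4<s[i,4]<90 and abs(P@UX)<.2 and abs(P@UY)<.12: print(n,"dark",c[i],s[i,4],"bin xy",P@UX,P@UY,"tray xy",Q@UX+.04,Q@UY)
    m=((h[...,0]>14)&(h[...,0]<24)&(h[...,1]>90)&(h[...,2]>110)).astype(np.uint8)
    T=cv2.fillPoly(np.zeros_like(m),[np.array([proj(v,[*(bn+(a-.04)*UX+b*UY)[:2],.125]) for a,b in((-.12,-.045),(.0,-.045),(.0,.045),(-.12,.045))]).astype(np.int32)],1)
    print(n,"brass px in tray",(m*T).sum(), "red px",(((h[...,0]<6)|(h[...,0]>174))&(h[...,1]>150)&(T>0)).sum(),"of",T.sum())
E
python3 chk.py
```

```text
t 16.9 pos [0.423 0.206 0.19 ] F [-0.843  0.007 -0.138] w 0.0007612925694924476
shift units [ 0.418 -0.021  0.076] turn units [0.001 0.004 0.009]
side dark [256.5  259.25] 8 bin xy 0.03927229818537647 -0.06525693621304719 tray xy 0.022824999245795397 -0.02117718290909557
side dark [260.6 264.4] 5 bin xy 0.021588788564865322 -0.06198577416397355 tray xy 0.0070349620374332705 -0.018256282500867565
side dark [223.264 285.075] 53 bin xy 0.03614134348970066 0.034283357126697965 tray xy 0.020029293404400995 0.06770477374405583
side dark [235.55 294.65] 20 bin xy -0.0018425956284729133 0.031104809488927673 tray xy -0.013887492622081651 0.06486657100342277
side dark [269.2   325.343] 35 bin xy -0.10677985378310983 0.029944589339663173 tray xy -0.10758853084151426 0.06383058212339147
side brass px in tray 0 red px 1643 of 2463
top dark [226.435 211.826] 23 bin xy 0.035891005258739644 0.036187646002050884 tray xy 0.05805240942546276 0.02138312592495002
top dark [248.5   217.778] 18 bin xy 0.03513197482441749 -0.030683293199568286 tray xy 0.05733732597792994 -0.04161606301635019
top dark [222.75  224.375] 16 bin xy -0.0026745704929796586 0.036101212319445165 tray xy 0.021719736033704008 0.02130169665288684
top dark [236.5 226. ] 16 bin xy 0.0028358671994932775 -0.003698056666068066 tray xy 0.026911125738739834 -0.016193240557196013
top dark [223.294 250.686] 51 bin xy -0.07614149308121279 0.01304118044148256 tray xy -0.04749353646299683 -0.0004231859735111471
top brass px in tray 7 red px 448 of 1541
```

All four nuts show inside the bin and the tray is empty. I'm retreating upward.

arm_command(rows=[[-0.2,0,-0.6,0,0,0,-1],[0,0,-1,0,0,0,-1],[0,0,-1,0,0,0,-1],[0,0,-1,0,0,0,-1],[0,0,-0.5,0,0,0,-1]])

```text
clock: 17.5
tool_pos: [0.4211, 0.2071, 0.2737]
tcp_rot: [-0.001, 0.988, -0.153, 0.001]
ft_force: [-0.1, -0.2, -1.1]
grip_width: 0.0003
gripper_force: 0.0
```

arm_command(rows=[[0,0,0,0,0,0,-1],[0,0,0,0,0,0,-1],[0,0,0,0,0,0,-1],[0,0,0,0,0,0,-1],[0,0,0,0,0,0,-1]])

```text
clock: 18.0
tool_pos: [0.4203, 0.2067, 0.2709]
tcp_rot: [0.0, 0.988, -0.153, -0.0]
ft_force: [0.2, -0.6, 0.0]
grip_width: 0.0005
gripper_force: 0.0
```

```bash
python3 chk.py; python3 - <<'E'
import pickle,cv2,numpy as np
from bench import get_image
a=pickle.load(open("d0.pkl","rb"))["side"]["image"];b=get_image("side")["image"]
cv2.imwrite("pics/end.png",b)
# brass bail left upright + steel tray/bystanders: unchanged from the start?
d=np.abs(a.astype(int)-b).max(2)
for n,(x,y,w,h) in dict(brass_bail=(250,245,50,40),brass_back=(285,290,35,45),steel=(300,195,85,90),can=(258,152,30,65),mug=(375,215,25,30),bottle=(212,335,40,50),spanner=(178,245,70,35)).items(): print(n,(d[y:y+h,x:x+w]>60).mean())
E
```

```text
t 18.0 pos [0.42  0.207 0.271] F [ 0.164 -0.637  0.011] w 0.0005270421129104631
shift units [ 0.571 -0.036  4.145] turn units [ 0.01   0.007 -0.003]
side dark [247.041 268.082] 49 bin xy 0.035160090829813445 -0.0331705882176189 tray xy 0.01915310896234595 0.007473500105808289
side dark [223.36 285.06] 50 bin xy 0.036027171495837236 0.034108199124947176 tray xy 0.0199273464453445 0.06754837089053069
side dark [235.667 294.81 ] 21 bin xy -0.002331985501975766 0.031187547983335503 tray xy -0.014324480780984333 0.06494045022385475
side dark [269.091 325.364] 33 bin xy -0.10666039960266183 0.030134732987950108 tray xy -0.10748186728917394 0.06400036602635056
side brass px in tray 0 red px 2208 of 2463
top dark [263.889 209.   ] 9 bin xy 0.07177116339899928 -0.06696157100253215 tray xy 0.09185514778848575 -0.07579387037274159
top dark [226.5 212. ] 18 bin xy 0.03543970322276861 0.03585917757609993 tray xy 0.05762723725690665 0.021073675442052756
top dark [248.533 218.133] 15 bin xy 0.03413834856280723 -0.03106167547443223 tray xy 0.0564012295309592 -0.041972537393871995
top dark [222.765 224.235] 17 bin xy -0.0022669518967196206 0.036175835298649595 tray xy 0.02210375398332998 0.021371999047654897
top dark [236.5 226. ] 16 bin xy 0.0028358671994932775 -0.003698056666068066 tray xy 0.026911125738739834 -0.016193240557196013
top dark [221.579 249.395] 38 bin xy -0.0738063440059168 0.018834788056379816 tray xy -0.045293589826130874 0.00503497844200864
top brass px in tray 5 red px 493 of 1541
brass_bail 0.348
brass_back 0.06476190476190476
steel 0.22300653594771241
can 0.43846153846153846
mug 0.11866666666666667
bottle 0.0
spanner 0.15020408163265306
```

```bash
python3 -c "
from bench import bot
print(bot.job_done())"
```

```text
the job is handed in; nothing more can be done
None
```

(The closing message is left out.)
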